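Fish the dropped dough cutter out of the gap

TASK

The small dough cutter has dropped into the narrow gap between the flour chest and the tiled step. Take the bent drag hook from its rubber mat, reach in behind the cutter with it and draw the cutter right out of the gap onto the open table, without reaching in with the fingers. Finish with the hook lying back on its mat, standing on its foot and handle as it was, and the small cutter set down gently, not dropped, upright and flat inside the shallow tray on the flour chest, leaving the big cutter and everything else where they are.

Things in the scene. Friction and masses are not known exactly. Their poses are not given: they have to be found in the camera images.
- cutter: Small dough cutter, 80 g: solid round steel foot 44 mm across, 13 mm high at the rim (17 in the middle), 12 mm stem, and a round pale wooden knob 22 mm across from 26 to 44 mm above the underside. Origin: centre of its underside; z up its axis. It starts upright on the table in the gap, its centre 80 to 140 mm in from the mouth.
- hook: Drag hook, 150 g: wooden handle and cranked steel rod. Origin: underside, below the grip point; x from handle to hooked end, z up as it lies. Handle: x -70 to 30, 22 mm wide (y), z 0 to 34. The 8 mm rod leaves it at z = 22, cranks up (x 50 to 75) to z = 62, runs level to x = 280, bends down to the foot. It starts lying on the mat on handle and foot, hooked end to about +y.
- hook_grip (a point): Grip point inside the hook's handle, 22 mm above its underside (hook x = 0, y = 0, z = 22 mm), near the centre of mass.
- hook_tip (a point): Underside of the hook's foot at its point (hook x = 280, y = 0, z = 0). The foot is a 10 mm bar lying across, 44 mm wide over all: from above a shallow V, its ends bent 8 mm back towards the handle, so it cradles a round thing pulled towards the handle (the small cutter's axis then sits 30 mm from the point). 58 mm are free under the level rod.
- mat: Thin black rubber mat fixed to the table, 100 mm (x) by 420 mm (y) by 3 mm thick. Origin: centre of its underside, on the table. The hook lies on it lengthwise.
- ledge: Fixed steel flour chest (x -195 to -30 mm) and grey tiled step (x 30 to 210), both y 0 to 250 and 120 mm high, side by side with the gap between them. Origin: on the table, in the middle of the gap's open mouth; y runs into the gap, x across it. The table before the mouth (y below 0) is open. A fixed tray of dumplings (tops 21 mm above the step) stands on the step.
- gap_mouth (a point): Middle of the gap's open mouth, on the table (same frame as ledge). The gap is 60 mm wide (x -30 to 30), 200 mm deep (y 0 to 200), 120 mm high, open at the mouth and above, closed at y = 200; its floor is the table top.
- tray: Shallow aluminium tray fixed on top of the flour chest, 140 mm (x) by 210 mm (y), walls 4 mm thick, rim 12 mm high, floor 4 mm above its origin. Origin: centre of its underside. The big cutter stands in it, anywhere along its length; the small cutter is to stand on the free floor.
- big_cutter: The larger cutter, of the same shape: foot 58 mm in diameter, 48 mm high, standing in the tray. Origin: centre of its underside. To be left alone.
- paper_cup: White cup 72 mm in diameter, 90 mm high, on the table. Origin: centre of underside. Leave alone.
- shaker: Metal flour shaker 64 mm in diameter, 100 mm high, on the table. Origin: centre of underside. Leave alone.
- scraper: Dough scraper, steel blade 110 by 90 mm with a wooden bar along one edge, 22 mm high, lying on the table. Origin: middle of its underside. Leave alone.
Not all that is in view belongs to the job. What is shaped like the cutter but blue, orange or red is not meant.

How it is judged:
On the way, in this order (a step that is already met when the one before it is completed fails the run):
1. the hook is held by the fingers and lifted clear of its mat (contact force between the fingers and hook above 0.5 N and height (world z) of hook_grip above 0.04 m), for 0.1 s.
2. the hook's foot is down in the gap, close to the cutter (y of hook_tip in the frame of ledge above 0.06 m and z of hook_tip in the frame of ledge below 0.045 m and x of hook_tip in the frame of ledge between -0.03 and 0.03 m and horizontal distance between hook_tip and cutter below 0.09 m), for 0.1 s.
3. the hook, touching the cutter, has shifted it at least 20 mm, still in the gap (contact force between hook and cutter above 0.02 N and distance of cutter from where it was at the start of the episode above 0.02 m and y of cutter in the frame of ledge above -0.01 m and z of cutter in the frame of ledge below 0.02 m).
4. the cutter is out of the gap on the open table, drawn by the hook, not touched by the fingers (y of cutter in the frame of ledge below -0.03 m and height (world z) of cutter below 0.02 m and contact force between the fingers and cutter below 0.05 N), for 0.1 s.
At the end, for the whole second after the job is handed in: Small cutter in the tray on the chest, upright within 7 degrees, flat on its floor (within 6 mm), at rest, released. Hook on its mat, grip point and foot within the mat's outline, standing on handle and foot (within 9 degrees), at rest, released (x of cutter in the frame of tray between -0.055 and 0.055 m and y of cutter in the frame of tray between -0.09 and 0.09 m and z of cutter in the frame of tray between 0 and 0.01 m and angle between cutter's own z axis and vertical below 0.12 rad and linear speed of each of cutter, hook below 0.02 m/s and contact force between the fingers and cutter below 0.05 N and contact force between the fingers and hook below 0.05 N and x of hook_grip in the frame of mat between -0.05 and 0.05 m and x of hook_tip in the frame of mat between -0.05 and 0.05 m and y of hook_grip in the frame of mat between -0.21 and 0.21 m and y of hook_tip in the frame of mat between -0.21 and 0.21 m and height (world z) of hook_grip below 0.032 m and height (world z) of hook_tip below 0.012 m and angle between hook's own z axis and vertical below 0.15 rad); the robot touches nothing.
It fails at once if the fingers touch the small cutter while it is in the gap (contact force between the fingers and cutter above 0.3 N and y of cutter in the frame of ledge above 0 m and z of cutter in the frame of ledge below 0.1 m and x of cutter in the frame of ledge between -0.03 and 0.03 m).
It fails at once if the small cutter is dropped (falls freely from more than about 25 mm) (linear speed of cutter above 0.7 m/s and contact force between the fingers and cutter below 0.05 N).
It fails at once if the big cutter is moved by more than 15 mm or tipped (distance of big_cutter from where it was at the start of the episode above 0.015 m or angle between big_cutter's own z axis and vertical above 0.2 rad).
It fails at once if another thing is moved by more than 30 mm (distance of any of paper_cup, shaker, scraper from where it was at the start of the episode above 0.03 m).
It also fails if it takes over 64 s, if anything falls off the work surface, if the arm or the gripper's body presses on something with over 40 N, if the wrist force passes 120 N, or if a joint passes its speed limit or range.

ROBOT

A 6-joint arm with a two-finger parallel gripper is mounted at the origin on the work surface. World frame = base frame: x ahead of the robot, y to its left, z up, the work surface at z = 0. Lengths are in m, angles in rad, forces in N, time in s.
With the tool pointing down it reaches from about 0.325 to 0.875 m from the base axis. Payload 4.4 kg.
Tool frame: the origin (TCP) lies on the front face of the gripper's body, between the roots of the fingers; the fingertips stand 73 mm ahead of it and the grasp point (between the pads) lies 54 mm ahead of it; z points along the fingers, y is the line along which they close (so a half turn about z gives the same grasp; the last joint's range is limited). The gripper opens to 85 mm and grips with 20 to 120 N. Pads are 22 mm wide; open, the fingers measure 114 mm over their backs; the gripper's body (76 mm by 85 mm) begins 54 mm behind the grasp point. The pads swing forward as they close: fully open they stand 13 mm farther back than shut.
Start: joints at [-1.26, 0.207, 1.542, -0, 1.393, -0.15], TCP at [0.256, -0.515, 0.304] pointing down, gripper open.
Joint ranges: [-2.73, 2.73], [-0.86, 2.22], [0.23, 2.46], [-1.11, 4.25], [0.08, 2.63], [-2.82, 2.82]. Speed limits (rad/s): [2.79, 2.79, 3.14, 3.14, 3.14, 3.14].

INTERFACE

Orientations are given as a rotation vector (axis times angle).
In Python, from workcell import ctrl gives the robot as it stands.
- The arm moves only by the shell command python3 -m handwheel 'ROWS' [OPENING] [FORCE]. ROWS is JSON, a list of rows, each an object of numbers: "x", "y", "z": the shift along the tool's x, y, z in mm; "rx", "ry", "rz": the turn, a rotation vector about the tool's x, y, z in degrees. In form: [{"x": .., "y": .., "z": .., "rx": .., "ry": .., "rz": ..}, ...]. A call has 1 to 20 rows; each row is the pose to reach, as a shift and turn from the pose commanded when the call began, along the tool's axes at that moment; what a row does not reach only later rows make up. A row lasts 1/10 s, in which the tool goes at most 50 mm and 8.59 degrees, less where a joint would pass 70% of its speed; a pose out of reach is approached as far as the arm can. A call with a gripper value outside its range is refused whole. OPENING is the closure, from 0 (fully open) to 1 (shut), set as the call begins (- or left out, the last holds). The fingers move at their own pace and stop on an object; FORCE is the grip in N (left out, the last holds). Time passes only in rows, so rows that repeat a pose let the fingers close. It gives the time, the measured TCP pose, the force, the opening and the grip force at its end, in the units of the state.
- ctrl.get_obs(): the state, without advancing time (a new reading comes with each control period).
- ctrl.snapshot(name): name is "side" or "top" or "wrist"; returns (picture, depth): 480x640x3 uint8, red, green, blue; 480x640 float32, m along the optical axis (not along the pixel's ray), 0 where there is no reading.
- ctrl.camera_params(name): a dict with "mtx" (3x3 intrinsics, pixels), "origin" and "attitude" of the camera in the world; the wrist camera has in their place "hand_eye" (4x4, takes a point from camera to tool coordinates, whose origin is the TCP and whose axes are the flange's). Camera axes: x right, y down, z forward; pixel columns grow to the right and rows downward; lengths in m; the calibration is good to about 2 mm. A picture is of the moment at which its call begins: read the wrist's pose just before it. camera_params takes no time and is no camera call.
- ctrl.sign_off(): hands the job in; it is judged then, once.
The state is a dict: "time": time; "joints": joint angles; "dq": joint speeds; "tau": joint torques, N m; "tcp_pos": TCP position; "tool_rot": TCP orientation; "ft_force": force on the tool from outside, world axes, zero at the start; "moment": the same for the moment, N m; "grip_width": finger opening in m; "grip_force": force on a finger pad.
Only numpy, scipy, OpenCV 4.12 (cv2) and the standard library are available. Lean on these libraries where they do the work, as an engineer would, in place of code of your own. Each camera call takes 0.05 s, during which the arm holds its last target. There are 200 camera calls.

## Working session

There is one attempt and no reset: what is moved stays moved. The work goes in short steps, Python scripts to look and compute and a shell command to move; the robot and the scene stay as the last step left them, time stands still between calls to the robot, and variables do not carry over. Pictures are saved under pics/ and viewed, at most 10 in all, crops included, and the job is handed in when it is done.

```bash
mkdir -p pics; ls
cat > h.py <<'E'
import numpy as np,cv2
from scipy.spatial.transform import Rotation as R
from workcell import ctrl
def cam(n,obs=None):
    p=ctrl.camera_params(n);K=np.array(p['mtx'])
    if 'hand_eye' in p:
        o=obs or ctrl.get_obs();T=np.eye(4);T[:3,:3]=R.from_rotvec(o['tool_rot']).as_matrix();T[:3,3]=o['tcp_pos']
        return K,T@np.array(p['hand_eye'])
    T=np.eye(4);A=np.array(p['attitude']);T[:3,:3]=A if A.shape==(3,3) else R.from_rotvec(A).as_matrix();T[:3,3]=p['origin']
    return K,T
def ray(c,u,v):
    K,T=c;d=T[:3,:3]@np.linalg.solve(K,[u,v,1.]);return T[:3,3],d
def onplane(c,u,v,z):
    o,d=ray(c,u,v);return o+d*(z-o[2])/d[2]
def cloud(c,dep):
    K,T=c;v,u=np.mgrid[:480,:640];P=np.stack([(u-K[0,2])/K[0,0]*dep,(v-K[1,2])/K[1,1]*dep,dep],-1)
    return P@T[:3,:3].T+T[:3,3]
def proj(c,p):
    K,T=c;q=K@(T[:3,:3].T@(np.array(p)-T[:3,3]));return q[:2]/q[2]
def snap(n):
    c=cam(n);im,d=ctrl.snapshot(n);return c,im,d
def save(f,im): cv2.imwrite('pics/'+f,im[...,::-1])
E
python3 - <<'E'
from h import *
for n in('top','side'):
    print(n,ctrl.camera_params(n))
    c,im,d=snap(n);save(n+'0.png',im);np.savez('/tmp/'+n,im=im,d=d,K=c[0],T=c[1]);print((d>0).mean())
print(ctrl.get_obs(),ctrl.camera_params('wrist'))
E
```

```text
pics
top {'mtx': array([[539.17570725,   0.        , 309.55240278],
       [  0.        , 539.17570725, 240.41025666],
       [  0.        ,   0.        ,   1.        ]]), 'origin': array([ 0.38353206, -0.07613474,  1.44353949]), 'attitude': array([-2.11888302,  2.15451119, -0.20241601])}
0.9960091145833333
side {'mtx': array([[577.75341217,   0.        , 322.95578712],
       [  0.        , 577.75341217, 235.58067204],
       [  0.        ,   0.        ,   1.        ]]), 'origin': array([0.01528647, 0.67717432, 0.69622746]), 'attitude': array([-0.79754844,  2.35671324, -1.35271071])}
0.9959635416666667
{'time': 0.1, 'joints': array([-1.26050011e+00,  2.07369172e-01,  1.54281187e+00,  6.67017588e-06,
        1.39348808e+00, -1.50529469e-01]), 'dq': array([ 0.00148473, -0.00218325, -0.00237075,  0.00162737,  0.00105731,
       -0.00043923]), 'tau': array([-5.52378933e-04, -3.84092903e+01, -2.92550397e+01, -3.16924124e-04,
        4.82295320e-03,  7.51337808e-06]), 'tcp_pos': array([ 0.25550813, -0.51452119,  0.30282182]), 'tool_rot': array([-3.05655201e+00, -7.17000643e-01,  2.49835842e-04]), 'ft_force': array([-0.31559999,  0.54102841,  0.03834053]), 'moment': array([-0.0127192 ,  0.02881507,  0.02432715]), 'grip_force': 0.0, 'grip_width': 0.08567418585606454} {'mtx': array([[392.45248652,   0.        , 319.40743361],
       [  0.        , 392.45248652, 232.53749249],
       [  0.        ,   0.        ,   1.        ]]), 'hand_eye': array([[-8.17154557e-04, -9.60963197e-01, -2.76675019e-01,
         7.07305369e-02],
       [ 9.99999418e-01, -5.90269536e-04, -9.03322537e-04,
        -5.80126138e-04],
       [ 7.04746878e-04, -2.76675596e-01,  9.60963120e-01,
        -7.01271490e-02],
       [ 0.00000000e+00,  0.00000000e+00,  0.00000000e+00,
         1.00000000e+00]])}
```

View pics/top0.png

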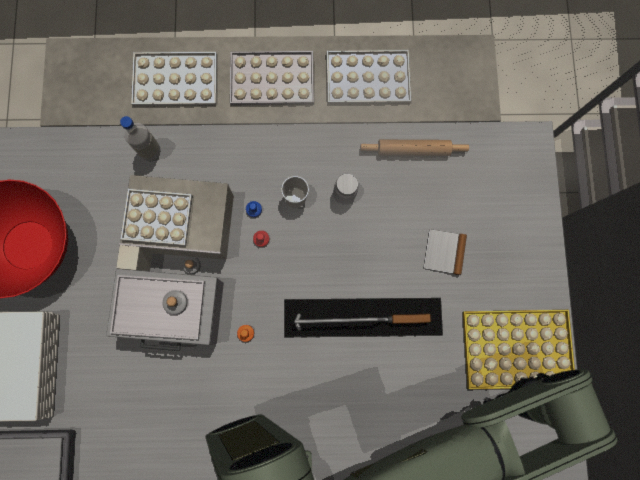

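View pics/side0.png

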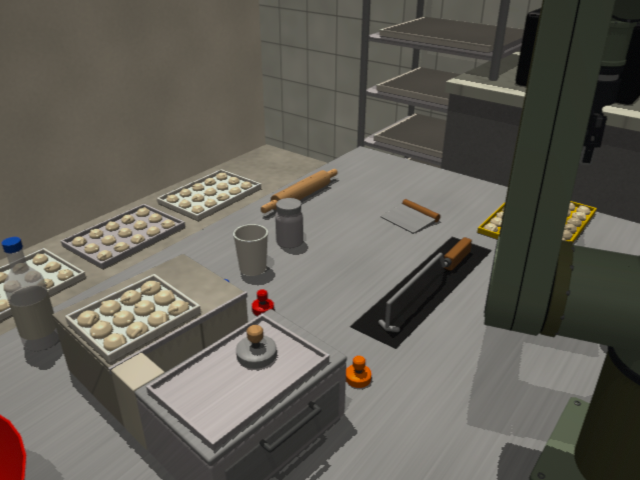

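Top view: the mat is at (285-442, 298-338), with the hook's handle at (411,320) and foot at (297,321). The small cutter's knob shows in the gap at (190,266). The chest with tray is at (110-218, 270-345), with the big cutter at (175,302). The step is at (120-230, 178-250). Decoys stand at (254,209), (261,239) and (246,333). In the side view the gap's inside is hidden, but the hook and the big cutter are visible.

Run:
```python
from h import *
np.set_printoptions(precision=4,suppress=True)
D=np.load('/tmp/top.npz');c=(D['K'],D['T']);im=D['im'];P=cloud(c,D['d'])
hsv=cv2.cvtColor(im,cv2.COLOR_RGB2HSV)
def sel(m,y0,y1,x0,x1):
    o=np.zeros(m.shape,np.uint8);o[y0:y1,x0:x1]=m[y0:y1,x0:x1];return o
# mat
m=sel(im.max(-1)<40,285,350,275,455);m=cv2.morphologyEx(m,cv2.MORPH_CLOSE,np.ones((35,35)));
r=cv2.minAreaRect(cv2.findContours(m,0,2)[0][0] if 1 else 0)
r=cv2.minAreaRect(max(cv2.findContours(m,0,2)[0],key=cv2.contourArea))
b=np.array([onplane(c,*q,.003) for q in cv2.boxPoints(r)]);print('mat',b.mean(0),b)
# hook by depth on mat
hk=sel(P[...,2]>.02,300,336,286,440).astype(bool)
for nm,mm in(('handle',hk&(hsv[...,1]>110)),('rod',hk&(P[...,2]>.05))):
    q=P[mm];print(nm,len(q),q.min(0),q.max(0),q.mean(0))
hs=(hsv[...,1]>110);hs=sel(hs,300,336,286,440);rr=cv2.minAreaRect(max(cv2.findContours(hs,0,2)[0],key=cv2.contourArea));bb=np.array([onplane(c,*q,.034) for q in cv2.boxPoints(rr)]);print('handle rect',bb.mean(0),bb)
br=sel(im.max(-1)>70,300,336,288,312)
q=np.argwhere(br);print('foot px',[onplane(c,u,v,.01)[:2] for v,u in (q[q[:,0].argmin()],q[q[:,0].argmax()],q[q[:,1].argmin()])])
# depth z profile columns/rows
print('z down col 218:',[(v,round(P[v,205,0],3),round(P[v,205,2],3)) for v in range(236,286,2)])
print('z row 225:',[(u,round(P[225,u,1],3),round(P[225,u,2],3)) for u in range(222,240,2)])
print('z row 340:',[(u,round(P[340,u,1],3),round(P[340,u,2],3)) for u in range(206,226,2)])
g=P[255:278,170:215];mm=(g[...,2]>.03)&(g[...,2]<.1);
kn=(hsv[...,1]>70);k=sel(kn,256,275,180,202);qq=np.argwhere(k);print('knob px',qq.mean(0),np.median(P[k>0],0))
u,v=qq.mean(0)[::-1];print(onplane(c,u,v,.035))
k=sel(kn,290,312,165,185);print('big knob',np.median(P[k>0],0))
big=im[160:360,90:330];cv2.imwrite('pics/crop.png',cv2.resize(big,None,fx=3.3,fy=3,interpolation=cv2.INTER_CUBIC)[...,::-1])
```

```text
mat [ 0.4289 -0.2375  0.003 ] [[ 0.4787 -0.0303  0.003 ]
 [ 0.4759 -0.4472  0.003 ]
 [ 0.379  -0.4424  0.003 ]
 [ 0.3822 -0.0303  0.003 ]]
handle 330 [ 0.3835 -0.4092  0.0209] [ 0.4336 -0.0761  1.4435] [ 0.4221 -0.3578  0.0395]
rod 292 [ 0.3835 -0.2755  0.0512] [ 0.4248 -0.0554  1.4435] [ 0.4177 -0.1586  0.1661]
handle rect [ 0.4195 -0.3545  0.034 ] [[ 0.4371 -0.2993  0.034 ]
 [ 0.4352 -0.4114  0.034 ]
 [ 0.4018 -0.4095  0.034 ]
 [ 0.4038 -0.2979  0.034 ]]
foot px [array([ 0.4395, -0.0654]), array([ 0.4057, -0.0649]), array([ 0.4266, -0.0573])]
z down col 218: [(236, np.float64(0.631), np.float64(0.122)), (238, np.float64(0.627), np.float64(0.117)), (240, np.float64(0.621), np.float64(0.123)), (242, np.float64(0.617), np.float64(0.117)), (244, np.float64(0.611), np.float64(0.124)), (246, np.float64(0.607), np.float64(0.118)), (248, np.float64(0.602), np.float64(0.12)), (250, np.float64(0.597), np.float64(0.115)), (252, np.float64(0.592), np.float64(0.117)), (254, np.float64(0.593), np.float64(0.074)), (256, np.float64(0.595), np.float64(0.033)), (258, np.float64(0.594), np.float64(-0
[... 874 characters left out ...]
(234, np.float64(0.106), np.float64(0.001)), (236, np.float64(0.101), np.float64(-0.003)), (238, np.float64(0.095), np.float64(-0.002))]
z row 340: [(206, np.float64(0.156), np.float64(0.122)), (208, np.float64(0.151), np.float64(0.123)), (210, np.float64(0.148), np.float64(0.109)), (212, np.float64(0.148), np.float64(0.08)), (214, np.float64(0.149), np.float64(0.047)), (216, np.float64(0.148), np.float64(0.017)), (218, np.float64(0.145), np.float64(0.003)), (220, np.float64(0.141), np.float64(-0.002)), (222, np.float64(0.135), np.float64(0.0)), (224, np.float64(0.13), np.float64(-0.0))]
knob px [263.6111 188.6111] [0.5726 0.2174 0.0431]
[0.5747 0.2197 0.035 ]
big knob [0.4683 0.2295 0.1707]
```

View pics/crop.png

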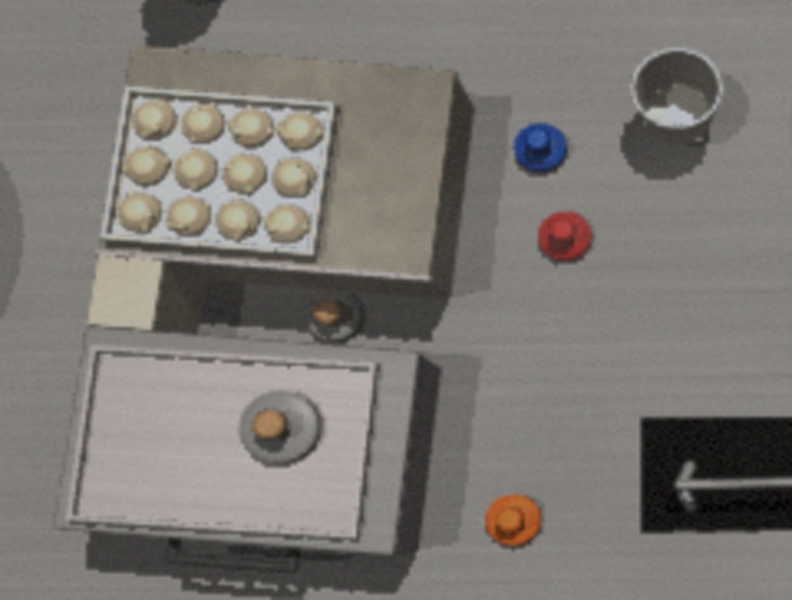

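The crop gives a clear view of the cutter in the gap, the blue, red and orange decoys outside it, and the mouth edge, which is slightly yawed. Next I fit the ledge frame and move over the hook.

```bash
cat >> h.py <<'E'
def goto(g,yaw):
    """print tool-frame shift (mm) and rz (deg) to bring grasp point (54mm ahead) to g, tool down, tool x at yaw deg"""
    o=ctrl.get_obs();A=R.from_rotvec(o['tool_rot']).as_matrix()
    B=np.array([[np.cos(np.radians(yaw)),np.sin(np.radians(yaw)),0],[np.sin(np.radians(yaw)),-np.cos(np.radians(yaw)),0],[0,0,-1]]).T.T
    t=np.array(g)-.054*B[:,2]
    print('shift',np.round(1000*A.T@(t-o['tcp_pos']),1),'rot',np.round(np.degrees(R.from_matrix(A.T@B).as_rotvec()),2))
E
python3 - <<'E'
from h import *
np.set_printoptions(precision=4,suppress=True)
D=np.load('/tmp/top.npz');c=(D['K'],D['T']);P=cloud(c,D['d']);Z=P[...,2]
S=[];C=[]
for u in range(155,205,2):
    v=np.arange(235,290);z=Z[235:290,u]
    i=np.where(z[:25]>.1)[0].max();S.append(P[235+i,u,:2])
    j=25+np.where(z[25:]>.1)[0].min();C.append(P[235+j,u,:2])
fs=np.polyfit(*np.array(S).T[::-1],1);fc=np.polyfit(*np.array(C).T[::-1],1);print('x=a*y+b step',fs,'chest',fc)
print('gap at y=.15..', [(np.polyval(fs,y),np.polyval(fc,y)) for y in(.13,.22,.3)])
M=[]
for v in list(range(185,245,4))+list(range(285,340,4)):
    r=Z[v,200:245];i=np.where(r>.1)[0].max();M.append(P[v,200+i,:2])
print('mouth pts',np.array(M).round(3).tolist())
# side view check of hook, big cutter heights
Ds=np.load('/tmp/side.npz');cs=(Ds['K'],Ds['T'])
for n,p in(('grip',[.42,-.334,.034]),('tip',[.426,-.057,.01]),('bigknob',[.468,.2295,.17])):print(n,proj(cs,p))
goto([.42,-.334,.12],90)
E
```

```text
x=a*y+b step [0.6122 0.4562] chest [0.105 0.514]
gap at y=.15.. [(np.float64(0.5358126427623069), np.float64(0.5276947707045156)), (np.float64(0.5909130125260613), np.float64(0.5371423427831897)), (np.float64(0.6398911189827318), np.float64(0.5455401846309))]
mouth pts [[0.766, 0.108], [0.756, 0.109], [0.744, 0.11], [0.736, 0.111], [0.384, -0.076], [0.715, 0.114], [0.702, 0.115], [0.693, 0.115], [0.684, 0.116], [0.672, 0.118], [0.661, 0.119], [0.651, 0.119], [0.639, 0.121], [0.631, 0.122], [0.384, -0.076], [0.511, 0.134], [0.501, 0.136], [0.49, 0.137], [0.481, 0.138], [0.471, 0.138], [0.461, 0.14], [0.452, 0.14], [0.442, 0.142], [0.432, 0.143], [0.422, 0.144], [0.412, 0.145], [0.403, 0.146], [0.393, 0.147], [0.384, 0.147]]
grip [453.6318 254.3396]
tip [381.989  327.5876]
bigknob [254.5466 330.7687]
shift [227.6 -88.3 129.1] rot [ -0.1   -0.08 -63.6 ]
```

```bash
python3 -m handwheel '[{"x":228,"y":-88,"z":129,"rz":-63.6},{"x":228,"y":-88,"z":129,"rz":-63.6},{"x":228,"y":-88,"z":129,"rz":-63.6},{"x":228,"y":-88,"z":129,"rz":-63.6},{"x":228,"y":-88,"z":129,"rz":-63.6},{"x":228,"y":-88,"z":129,"rz":-63.6},{"x":228,"y":-88,"z":129,"rz":-63.6},{"x":228,"y":-88,"z":129,"rz":-63.6},{"x":228,"y":-88,"z":129,"rz":-63.6},{"x":228,"y":-88,"z":129,"rz":-63.6},{"x":228,"y":-88,"z":129,"rz":-63.6},{"x":228,"y":-88,"z":129,"rz":-63.6}]' 0 80
python3 - <<'E'
from h import *
np.set_printoptions(precision=4,suppress=True)
c,im,d=snap('wrist');save('w1.png',im);P=cloud(c,d)
hsv=cv2.cvtColor(im,cv2.COLOR_RGB2HSV)
m=((hsv[...,1]>110)&(hsv[...,0]<20)&(P[...,2]<.045)&(P[...,2]>.02)&(abs(P[...,0]-.42)<.04)).astype(np.uint8)
k=max(cv2.findContours(m,0,2)[0],key=cv2.contourArea);r=cv2.minAreaRect(k);b=np.array([onplane(c,*q,.034) for q in cv2.boxPoints(r)]);print(b,b.mean(0))
q=P[m>0];print('handle z top',np.percentile(q[:,2],90),q[:,:2].min(0),q[:,:2].max(0))
for y in(-.38,-.34,-.31):
    s=q[abs(q[:,1]-y)<.006];
    if len(s):print(y,s[:,0].min(),s[:,0].max(),np.median(s[:,2]))
s=P[(P[...,2]>.05)&(P[...,2]<.075)&(abs(P[...,0]-.42)<.03)];
for y in(-.24,-.18,-.12,-.07):
    t=s[abs(s[:,1]-y)<.006]
    if len(t):print('rod',y,t[:,0].mean(),np.percentile(t[:,2],80))
E
```

```text
invalid input
Traceback (most recent call last):
ValueError: max() iterable argument is empty
```

View pics/w1.png

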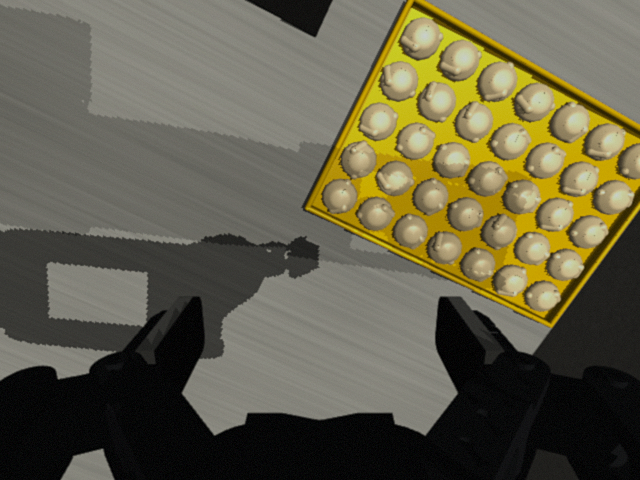

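The call was refused and the arm did not move; the wrist picture shows only the yellow tray at the start pose. I'll retry with all six keys in each row.

```bash
python3 -m handwheel '[{"x":228,"y":-88,"z":129,"rx":0,"ry":0,"rz":-63.6},{"x":228,"y":-88,"z":129,"rx":0,"ry":0,"rz":-63.6},{"x":228,"y":-88,"z":129,"rx":0,"ry":0,"rz":-63.6},{"x":228,"y":-88,"z":129,"rx":0,"ry":0,"rz":-63.6},{"x":228,"y":-88,"z":129,"rx":0,"ry":0,"rz":-63.6},{"x":228,"y":-88,"z":129,"rx":0,"ry":0,"rz":-63.6},{"x":228,"y":-88,"z":129,"rx":0,"ry":0,"rz":-63.6},{"x":228,"y":-88,"z":129,"rx":0,"ry":0,"rz":-63.6},{"x":228,"y":-88,"z":129,"rx":0,"ry":0,"rz":-63.6},{"x":228,"y":-88,"z":129,"rx":0,"ry":0,"rz":-63.6},{"x":228,"y":-88,"z":129,"rx":0,"ry":0,"rz":-63.6}]' 0 80
```

```text
time: 1.25
tcp_pos: [0.4206, -0.335, 0.1749]
tool_rot: [2.223, 2.22, 0.0]
ft_force: [0.3, 0.5, 0.3]
grip_width: 0.0856
grip_force: 0.0
```

Run:
```python
from h import *
np.set_printoptions(precision=4,suppress=True)
c,im,d=snap('wrist');save('w2.png',im);P=cloud(c,d)
hsv=cv2.cvtColor(im,cv2.COLOR_RGB2HSV)
m=((hsv[...,1]>110)&(hsv[...,0]<20)&(P[...,2]<.045)&(P[...,2]>.02)&(abs(P[...,0]-.42)<.04)).astype(np.uint8)
q=P[m>0];print('handle z top',np.percentile(q[:,2],[50,90]),q[:,:2].min(0),q[:,:2].max(0))
for y in(-.38,-.34,-.31):
    s=q[abs(q[:,1]-y)<.006];
    if len(s):print(y,s[:,0].min(),s[:,0].max(),np.median(s[:,2]))
s=P[(P[...,2]>.05)&(P[...,2]<.075)&(abs(P[...,0]-.42)<.03)];
for y in(-.24,-.18,-.12,-.07):
    t=s[abs(s[:,1]-y)<.006]
    if len(t):print('rod',y,t[:,0].mean(),np.percentile(t[:,2],80))
t=P[(P[...,2]>.006)&(P[...,2]<.07)&(abs(P[...,0]-.42)<.05)&(P[...,1]>-.09)&(P[...,1]<-.03)]
if len(t):print('foot',t.min(0),t.max(0))
```

```text
handle z top [0.0368 0.0377] [ 0.411  -0.4097] [ 0.434 -0.31 ]
-0.38 0.41189054095086164 0.4336435406599273 0.03686115720805688
-0.34 0.41126418438569995 0.4331390576167763 0.03683842096949934
-0.31 0.41110281440649515 0.432987725826644 0.03588334406109134
rod -0.24 0.42115026205508455 0.0691700130446413
```

View pics/w2.png

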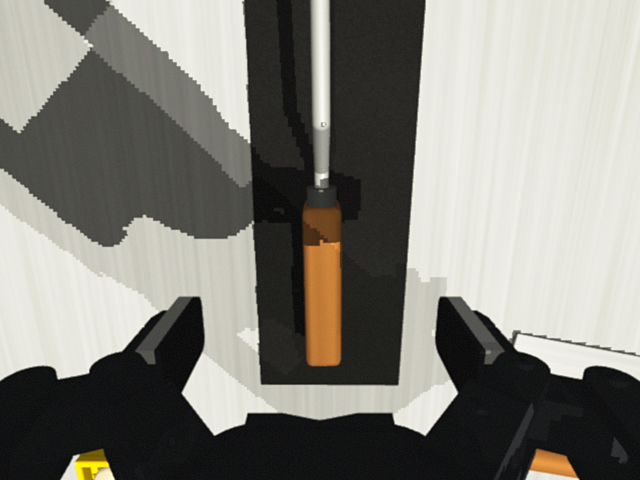

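Wrist view: the handle runs from (305,365) to (340,185) between the open fingers, with the rod going straight up the picture. The handle top is at z 0.037, which is the mat's 3 mm plus 34 mm. Now I descend and grip.

```bash
python3 -c "
from h import *
goto([.4224,-.340,.027],90.5)"
```

```text
shift [-4.9  1.8 94. ] rot [ 0.01  0.01 -0.57]
```

```bash
python3 -m handwheel '[{"x":-5,"y":2,"z":35,"rx":0,"ry":0,"rz":-0.5},{"x":-5,"y":2,"z":70,"rx":0,"ry":0,"rz":-0.5},{"x":-5,"y":2,"z":88,"rx":0,"ry":0,"rz":-0.5},{"x":-5,"y":2,"z":94,"rx":0,"ry":0,"rz":-0.5},{"x":-5,"y":2,"z":94,"rx":0,"ry":0,"rz":-0.5},{"x":-5,"y":2,"z":94,"rx":0,"ry":0,"rz":-0.5}]' 0 80
python3 -m handwheel '[{"x":0,"y":0,"z":0,"rx":0,"ry":0,"rz":0},{"x":0,"y":0,"z":0,"rx":0,"ry":0,"rz":0},{"x":0,"y":0,"z":0,"rx":0,"ry":0,"rz":0},{"x":0,"y":0,"z":0,"rx":0,"ry":0,"rz":0},{"x":0,"y":0,"z":0,"rx":0,"ry":0,"rz":0},{"x":0,"y":0,"z":0,"rx":0,"ry":0,"rz":0},{"x":0,"y":0,"z":0,"rx":0,"ry":0,"rz":0},{"x":0,"y":0,"z":0,"rx":0,"ry":0,"rz":0}]' 1 80
```

```text
time: 1.9
tcp_pos: [0.4234, -0.3407, 0.082]
tool_rot: [2.21, 2.229, -0.0]
ft_force: [-0.0, -0.3, -0.1]
grip_width: 0.0854
grip_force: 0.0
time: 2.7
tcp_pos: [0.4231, -0.3402, 0.0815]
tool_rot: [2.211, 2.23, -0.0]
ft_force: [0.5, 0.3, 4.7]
grip_width: 0.0206
grip_force: 79.1
```

```bash
python3 -m handwheel '[{"x":0,"y":0,"z":-10,"rx":0,"ry":0,"rz":0},{"x":0,"y":0,"z":-30,"rx":0,"ry":0,"rz":0},{"x":0,"y":0,"z":-70,"rx":0,"ry":0,"rz":0},{"x":0,"y":0,"z":-110,"rx":0,"ry":0,"rz":0},{"x":0,"y":0,"z":-150,"rx":0,"ry":0,"rz":0},{"x":0,"y":0,"z":-170,"rx":0,"ry":0,"rz":0},{"x":0,"y":0,"z":-170,"rx":0,"ry":0,"rz":0}]'
python3 -c "
from h import *
goto([.5458,-.0165,.19],84)"
```

```text
time: 3.4
tcp_pos: [0.424, -0.3411, 0.2548]
tool_rot: [2.206, 2.226, -0.001]
ft_force: [0.5, -1.0, -1.8]
grip_width: 0.0208
grip_force: 78.5
shift [323.6 124.6   9.5] rot [0.3  0.31 6.51]
```

```bash
python3 -m handwheel '[{"x":20,"y":8,"z":0,"rx":0,"ry":0,"rz":1},{"x":55,"y":21,"z":2,"rx":0,"ry":0,"rz":2},{"x":95,"y":37,"z":4,"rx":0,"ry":0,"rz":3},{"x":135,"y":52,"z":5,"rx":0,"ry":0,"rz":4},{"x":175,"y":67,"z":6,"rx":0,"ry":0,"rz":5},{"x":215,"y":83,"z":7,"rx":0,"ry":0,"rz":6},{"x":255,"y":98,"z":8,"rx":0,"ry":0,"rz":6.5},{"x":290,"y":112,"z":9,"rx":0,"ry":0,"rz":6.5},{"x":312,"y":120,"z":10,"rx":0,"ry":0,"rz":6.5},{"x":324,"y":125,"z":10,"rx":0,"ry":0,"rz":6.5},{"x":324,"y":125,"z":10,"rx":0,"ry":0,"rz":6.5},{"x":324,"y":125,"z":10,"rx":0,"ry":0,"rz":6.5},{"x":324,"y":125,"z":10,"rx":0,"ry":0,"rz":6.5}]'
python3 - <<'E'
from h import *
for n in('top','wrist','side'):
    c,im,d=snap(n);np.savez('/tmp/'+n+'3',im=im,d=d,K=c[0],T=c[1])
    if n=='wrist': W=im
    if n=='top': Tp=cv2.resize(im[170:350,80:320],(640,480),interpolation=cv2.INTER_CUBIC)
save('c3.png',cv2.resize(np.hstack([Tp,W]),(800,300),interpolation=cv2.INTER_AREA)); save('t3.png',Tp)
E
```

```text
time: 4.7
tcp_pos: [0.5444, -0.016, 0.2404]
tool_rot: [-2.336, -2.1, 0.002]
ft_force: [0.5, 0.0, -0.7]
grip_width: 0.0209
grip_force: 78.5
```

View pics/c3.png

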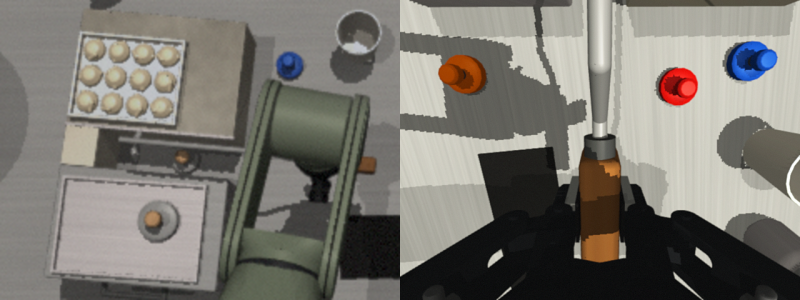

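Left (top camera): the hook's rod lies along the gap, with the foot at about (135,150) in the picture, just beyond the cutter knob at (182,158). Right (wrist): handle and rod sit straight in the grip. Next I measure the rod, foot and cutter.

Run:
```python
from h import *
np.set_printoptions(precision=4,suppress=True)
D=np.load('/tmp/top3.npz');c=(D['K'],D['T']);im=D['im'];P=cloud(c,D['d'])
L=np.array([.558,.129,0]);ey=np.array([.104,.9946,0]);ex=np.array([.9946,-.104,0])
Q=P-L;ly=Q@ey;lx=Q@ex
m=(abs(lx)<.035)&(ly>-.05)&(ly<.195)&(P[...,2]>.14)
for y in np.arange(-.04,.19,.02):
    k=m&(abs(ly-y)<.006)
    if k.any():print('hook ly',round(y,3),'lx',lx[k].min().round(4),lx[k].max().round(4),'z',np.percentile(P[k][:,2],[20,80]))
k=m&(P[...,2]<.2);print('foot',len(P[k]),[ (f(lx[k]).round(4),f(ly[k]).round(4)) for f in(np.min,np.mean,np.max)],np.median(P[k][:,2]))
hsv=cv2.cvtColor(im,cv2.COLOR_RGB2HSV)
kn=np.zeros_like(m);kn[255:275,178:205]=True;kn&=(hsv[...,1]>70)
print('knob',np.median(lx[kn]),np.median(ly[kn]),np.percentile(P[kn][:,2],80))
f=(abs(lx)<.035)&(ly>.04)&(ly<.15)&(P[...,2]>.007)&(P[...,2]<.02);print('foot disc',[(g(lx[f]).round(4),g(ly[f]).round(4)) for g in(np.min,np.median,np.max)],f.sum())
kk=(abs(lx)<.05)&(P[...,2]<.05)&(ly>.02)&(ly<.19);print('floor lx range',np.percentile(lx[kk],[1,99]))
for a,b in((-.06,-.02),(.02,.06)):
    k=(lx>a)&(lx<b)&(ly>.03)&(ly<.19)&(P[...,2]>.11)&(P[...,2]<.13)
    print('wall',lx[k].max() if a<0 else lx[k].min())
k=(abs(lx)<.02)&(ly>.15)&(ly<.3)&(P[...,2]>.11)&(P[...,2]<.14);print('end wall',ly[k].min(),P[k][:,2].mean())
```

```text
hook ly -0.04 lx -0.0015 0.0035 z [0.2274 0.229 ]
hook ly -0.02 lx -0.0023 0.0052 z [0.2245 0.2272]
hook ly 0.0 lx -0.0022 0.006 z [0.2244 0.2301]
hook ly 0.02 lx -0.002 0.0057 z [0.2252 0.2289]
hook ly 0.04 lx -0.0014 0.0039 z [0.2269 0.229 ]
hook ly 0.06 lx -0.0022 0.0046 z [0.224  0.2282]
hook ly 0.08 lx -0.0028 0.0058 z [0.224  0.2291]
hook ly 0.1 lx -0.0018 0.0064 z [0.2255 0.2278]
hook ly 0.12 lx -0.0189 0.0215 z [0.1707 0.227 ]
hook ly 0.14 lx -0.0085 0.0048 z [0.1721 0.2269]
foot 68 [(np.float64(-0.0198), np.float64(0.1215)), (np.float64(-0.0008), np.float64(0.1289)), (np.float64(0.0215), np.float64(0.1386))] 0.17186881547939303
knob 0.006510693693028054 0.08893435291916857 0.04545857288119515
foot disc [(np.float64(-0.0152), np.float64(0.0491)), (np.float64(0.0006), np.float64(0.0856)), (np.float64(0.0236), np.float64(0.1423))] 146
floor lx range [-0.0176  0.0315]
wall -0.029008732253509917
wall 0.029378796999049942
end wall 0.1981293757853732 0.11979237507213537
```

The frame checks out: walls at ±29 mm, end wall at 198 mm, hook centred and parallel to the gap, foot at y ≈ 135 mm, cutter at y ≈ 89 mm. I go forward 5 mm and lower.

```bash
python3 -m handwheel '[{"x":5,"y":0,"z":10,"rx":0,"ry":0,"rz":0},{"x":5,"y":0,"z":35,"rx":0,"ry":0,"rz":0},{"x":5,"y":0,"z":65,"rx":0,"ry":0,"rz":0},{"x":5,"y":0,"z":95,"rx":0,"ry":0,"rz":0},{"x":5,"y":0,"z":120,"rx":0,"ry":0,"rz":0},{"x":5,"y":0,"z":138,"rx":0,"ry":0,"rz":0},{"x":5,"y":0,"z":148,"rx":0,"ry":0,"rz":0},{"x":5,"y":0,"z":153,"rx":0,"ry":0,"rz":0},{"x":5,"y":0,"z":157,"rx":0,"ry":0,"rz":0},{"x":5,"y":0,"z":157,"rx":0,"ry":0,"rz":0},{"x":5,"y":0,"z":157,"rx":0,"ry":0,"rz":0}]'
python3 - <<'E'
from h import *
np.set_printoptions(precision=4,suppress=True)
c,im,d=snap('top');P=cloud(c,d)
L=np.array([.558,.129,0]);ey=np.array([.104,.9946,0]);ex=np.array([.9946,-.104,0])
Q=P-L;ly=Q@ey;lx=Q@ex
for y in np.arange(.06,.17,.01):
    k=(abs(lx)<.027)&(abs(ly-y)<.004)&(P[...,2]<.1)
    print(round(y,2),'rod',np.median(lx[k&(P[...,2]>.055)]),'z',np.percentile(P[k][:,2],[50,90,99]))
E
```

```text
time: 5.95
tcp_pos: [0.5462, -0.0099, 0.0848]
tool_rot: [2.333, 2.101, 0.002]
ft_force: [-0.4, 0.2, -1.5]
grip_width: 0.0205
grip_force: 78.5
0.06 rod 0.0014328380178542687 z [0.0009 0.0693 0.0765]
0.07 rod 0.002500221614321752 z [0.0018 0.0721 0.0779]
0.08 rod 0.0024946933665459655 z [0.0158 0.0702 0.0728]
0.09 rod 0.0012281652150811164 z [0.0174 0.0698 0.0754]
0.1 rod 0.003309815659458972 z [0.018  0.0725 0.0766]
0.11 rod 0.003149446615311413 z [0.0094 0.0703 0.0754]
0.12 rod 0.0012793395010345218 z [0.0009 0.0707 0.0738]
0.13 rod 0.002465276765787972 z [0.0028 0.0713 0.0751]
0.14 rod 0.0016840540415273763 z [0.0165 0.0707 0.0755]
0.15 rod nan z [-0.0002  0.004   0.0081]
0.16 rod nan z [-0.001   0.0046  0.007 ]
0.17 rod nan z [-0.0006  0.0043  0.0077]
  return _methods._mean(a, axis=axis, dtype=dtype,
  ret = ret.dtype.type(ret / rcount)
```

```bash
python3 -m handwheel '[{"x":-4,"y":0,"z":1,"rx":0,"ry":0,"rz":0},{"x":-10,"y":0,"z":1,"rx":0,"ry":0,"rz":0},{"x":-16,"y":0,"z":1,"rx":0,"ry":0,"rz":0},{"x":-22,"y":0,"z":1,"rx":0,"ry":0,"rz":0},{"x":-28,"y":0,"z":1,"rx":0,"ry":0,"rz":0},{"x":-34,"y":0,"z":1,"rx":0,"ry":0,"rz":0},{"x":-41,"y":0,"z":1,"rx":0,"ry":0,"rz":0},{"x":-48,"y":0,"z":1,"rx":0,"ry":0,"rz":0},{"x":-55,"y":0,"z":1,"rx":0,"ry":0,"rz":0},{"x":-62,"y":0,"z":1,"rx":0,"ry":0,"rz":0},{"x":-68,"y":0,"z":1,"rx":0,"ry":0,"rz":0},{"x":-72,"y":0,"z":1,"rx":0,"ry":0,"rz":0},{"x":-74,"y":0,"z":1,"rx":0,"ry":0,"rz":0}]'
python3 - <<'E'
from h import *
np.set_printoptions(precision=4,suppress=True)
c,im,d=snap('top');P=cloud(c,d)
L=np.array([.558,.129,0]);ey=np.array([.104,.9946,0]);ex=np.array([.9946,-.104,0])
Q=P-L;ly=Q@ey;lx=Q@ex
for y in np.arange(-.0,.13,.01):
    k=(abs(lx)<.027)&(abs(ly-y)<.004)&(P[...,2]<.1);k2=k&(P[...,2]>.008)&(P[...,2]<.055)
    print(round(y,2),k2.sum(),'z',np.percentile(P[k][:,2],[50,90]))
E
```

```text
time: 7.3
tcp_pos: [0.5377, -0.0838, 0.0829]
tool_rot: [2.335, 2.102, 0.0]
ft_force: [-0.6, 1.2, -1.6]
grip_width: 0.0207
grip_force: 78.4
-0.0 0 z [0.0018 0.0669]
0.01 1 z [0.     0.0691]
0.02 22 z [0.0092 0.0688]
0.03 45 z [0.0172 0.0699]
0.04 35 z [0.0184 0.0685]
0.05 21 z [0.0141 0.0717]
0.06 40 z [0.0139 0.067 ]
0.07 8 z [0.0011 0.066 ]
0.08 0 z [-0.0008  0.0032]
0.09 0 z [-0.002   0.0028]
0.1 0 z [-0.0003  0.0041]
0.11 0 z [-0.001   0.0029]
0.12 0 z [0.0004 0.0034]
```

The cutter is following, now at y ≈ 35 mm and cradled by the foot. I keep pulling.

```bash
python3 -m handwheel '[{"x":-5,"y":0,"z":0,"rx":0,"ry":0,"rz":0},{"x":-12,"y":0,"z":0,"rx":0,"ry":0,"rz":0},{"x":-20,"y":0,"z":0,"rx":0,"ry":0,"rz":0},{"x":-28,"y":0,"z":0,"rx":0,"ry":0,"rz":0},{"x":-36,"y":0,"z":0,"rx":0,"ry":0,"rz":0},{"x":-44,"y":0,"z":0,"rx":0,"ry":0,"rz":0},{"x":-52,"y":0,"z":0,"rx":0,"ry":0,"rz":0},{"x":-60,"y":0,"z":0,"rx":0,"ry":0,"rz":0},{"x":-68,"y":0,"z":0,"rx":0,"ry":0,"rz":0},{"x":-76,"y":0,"z":0,"rx":0,"ry":0,"rz":0},{"x":-84,"y":0,"z":0,"rx":0,"ry":0,"rz":0},{"x":-92,"y":0,"z":0,"rx":0,"ry":0,"rz":0},{"x":-100,"y":0,"z":0,"rx":0,"ry":0,"rz":0},{"x":-108,"y":0,"z":0,"rx":0,"ry":0,"rz":0},{"x":-116,"y":0,"z":0,"rx":0,"ry":0,"rz":0},{"x":-124,"y":0,"z":0,"rx":0,"ry":0,"rz":0},{"x":-132,"y":0,"z":0,"rx":0,"ry":0,"rz":0},{"x":-137,"y":0,"z":0,"rx":0,"ry":0,"rz":0},{"x":-140,"y":0,"z":0,"rx":0,"ry":0,"rz":0},{"x":-140,"y":0,"z":0,"rx":0,"ry":0,"rz":0}]'
python3 - <<'E'
from h import *
np.set_printoptions(precision=4,suppress=True)
c,im,d=snap('top');P=cloud(c,d);save('t4.png',cv2.resize(im[170:350,80:320],(640,480)))
L=np.array([.558,.129,0]);ey=np.array([.104,.9946,0]);ex=np.array([.9946,-.104,0])
Q=P-L;ly=Q@ey;lx=Q@ex
for y in np.arange(-.15,.0,.01):
    k=(abs(lx)<.027)&(abs(ly-y)<.004)&(P[...,2]<.1);k2=k&(P[...,2]>.008)&(P[...,2]<.055)
    print(round(y,2),k2.sum(),'z',np.percentile(P[k][:,2],[50,90]))
E
```

```text
time: 9.35
tcp_pos: [0.5231, -0.2231, 0.0829]
tool_rot: [2.335, 2.101, -0.0]
ft_force: [0.0, 0.1, -1.6]
grip_width: 0.0208
grip_force: 78.4
-0.15 0 z [0.0003 0.0698]
-0.14 0 z [0.0002 0.0676]
-0.13 0 z [0.0009 0.0687]
-0.12 20 z [0.0066 0.0702]
-0.11 40 z [0.0171 0.0658]
-0.1 38 z [0.0191 0.0688]
-0.09 25 z [0.0145 0.0687]
-0.08 36 z [0.0116 0.0635]
-0.07 5 z [-0.0006  0.048 ]
-0.06 0 z [-0.      0.0047]
-0.05 0 z [-0.0009  0.0029]
-0.04 0 z [0.0007 0.0038]
-0.03 1 z [-0.0004  0.0036]
-0.02 0 z [-0.0004  0.0025]
-0.01 0 z [0.0009 0.0044]
```

View pics/t4.png

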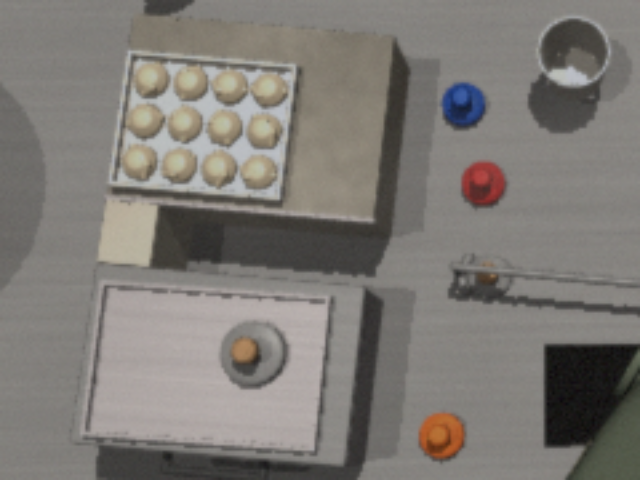

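The cutter is out on the open table at (488,273) in this picture, under the rod, and upright. I back the hook off 10 mm, lift it and return to the mat.

```bash
python3 -m handwheel '[{"x":4,"y":0,"z":0,"rx":0,"ry":0,"rz":0},{"x":10,"y":0,"z":0,"rx":0,"ry":0,"rz":0},{"x":10,"y":0,"z":-5,"rx":0,"ry":0,"rz":0},{"x":10,"y":0,"z":-25,"rx":0,"ry":0,"rz":0},{"x":10,"y":0,"z":-55,"rx":0,"ry":0,"rz":0},{"x":10,"y":0,"z":-85,"rx":0,"ry":0,"rz":0},{"x":10,"y":0,"z":-105,"rx":0,"ry":0,"rz":0},{"x":10,"y":0,"z":-110,"rx":0,"ry":0,"rz":0},{"x":10,"y":0,"z":-110,"rx":0,"ry":0,"rz":0}]'
python3 -c "
from h import *
goto([.4235,-.3405,.129],90.5)"
```

```text
time: 10.3
tcp_pos: [0.5246, -0.2127, 0.1939]
tool_rot: [2.333, 2.101, 0.001]
ft_force: [0.4, 1.1, -2.3]
grip_width: 0.0205
grip_force: 78.5
shift [-137.6  -87.3   10.9] rot [ 0.11  0.06 -6.47]
```

```bash
python3 -m handwheel '[{"x":-10,"y":-6,"z":1,"rx":0,"ry":0,"rz":-0.5},{"x":-35,"y":-22,"z":3,"rx":0,"ry":0,"rz":-1.5},{"x":-65,"y":-41,"z":5,"rx":0,"ry":0,"rz":-3},{"x":-95,"y":-60,"z":7,"rx":0,"ry":0,"rz":-4.5},{"x":-120,"y":-76,"z":9,"rx":0,"ry":0,"rz":-5.5},{"x":-134,"y":-85,"z":11,"rx":0,"ry":0,"rz":-6.5},{"x":-138,"y":-87,"z":11,"rx":0,"ry":0,"rz":-6.5},{"x":-138,"y":-87,"z":40,"rx":0,"ry":0,"rz":-6.5},{"x":-138,"y":-87,"z":70,"rx":0,"ry":0,"rz":-6.5},{"x":-138,"y":-87,"z":92,"rx":0,"ry":0,"rz":-6.5},{"x":-138,"y":-87,"z":102,"rx":0,"ry":0,"rz":-6.5},{"x":-138,"y":-87,"z":106,"rx":0,"ry":0,"rz":-6.5},{"x":-138,"y":-87,"z":106,"rx":0,"ry":0,"rz":-6.5},{"x":-138,"y":-87,"z":106,"rx":0,"ry":0,"rz":-6.5}]'
python3 - <<'E'
from h import *
c,im,d=snap('side');save('s5.png',im[200:400,300:560].repeat(2,0).repeat(2,1))
E
```

```text
time: 11.7
tcp_pos: [0.424, -0.3414, 0.088]
tool_rot: [2.21, 2.23, -0.0]
ft_force: [0.3, 0.3, -1.3]
grip_width: 0.0211
grip_force: 78.5
```

```bash
python3 -m handwheel '[{"x":0,"y":0,"z":2,"rx":0,"ry":0,"rz":0},{"x":0,"y":0,"z":4,"rx":0,"ry":0,"rz":0},{"x":0,"y":0,"z":5,"rx":0,"ry":0,"rz":0},{"x":0,"y":0,"z":5,"rx":0,"ry":0,"rz":0},{"x":0,"y":0,"z":5,"rx":0,"ry":0,"rz":0}]'
```

```text
time: 12.25
tcp_pos: [0.4231, -0.3408, 0.0819]
tool_rot: [-2.212, -2.231, 0.0]
ft_force: [0.1, -0.0, -1.3]
grip_width: 0.0205
grip_force: 78.5
```

```bash
python3 -m handwheel '[{"x":0,"y":0,"z":1,"rx":0,"ry":0,"rz":0},{"x":0,"y":0,"z":1.5,"rx":0,"ry":0,"rz":0},{"x":0,"y":0,"z":1.5,"rx":0,"ry":0,"rz":0}]'
```

```text
time: 12.55
tcp_pos: [0.4233, -0.3409, 0.0815]
tool_rot: [-2.211, -2.231, 0.0]
ft_force: [-1.7, 2.4, 7.0]
grip_width: 0.0207
grip_force: 79.8
```

Contact is felt at 7 N, so I release and rise.

```bash
python3 -m handwheel '[{"x":0,"y":0,"z":0,"rx":0,"ry":0,"rz":0},{"x":0,"y":0,"z":0,"rx":0,"ry":0,"rz":0},{"x":0,"y":0,"z":0,"rx":0,"ry":0,"rz":0},{"x":0,"y":0,"z":0,"rx":0,"ry":0,"rz":0},{"x":0,"y":0,"z":0,"rx":0,"ry":0,"rz":0},{"x":0,"y":0,"z":-10,"rx":0,"ry":0,"rz":0},{"x":0,"y":0,"z":-40,"rx":0,"ry":0,"rz":0},{"x":0,"y":0,"z":-80,"rx":0,"ry":0,"rz":0},{"x":0,"y":0,"z":-120,"rx":0,"ry":0,"rz":0},{"x":0,"y":0,"z":-150,"rx":0,"ry":0,"rz":0},{"x":0,"y":0,"z":-150,"rx":0,"ry":0,"rz":0}]' 0 80
python3 - <<'E'
from h import *
np.set_printoptions(precision=4,suppress=True)
c,im,d=snap('top');P=cloud(c,d);hsv=cv2.cvtColor(im,cv2.COLOR_RGB2HSV)
k=(hsv[...,1]>70)&(abs(P[...,0]-.545)<.04)&(abs(P[...,1]-.025)<.05)&(P[...,2]>.02)
v,u=np.argwhere(k).mean(0);print('cutter knob',k.sum(),P[k].mean(0),P[k][:,2].max(),onplane(c,u,v,.036))
k=(P[...,2]>.007)&(P[...,2]<.022)&(abs(P[...,0]-.545)<.05)&(abs(P[...,1]-.025)<.05);print('disc',P[k].min(0),P[k].max(0))
k=(hsv[...,0]<8)&(hsv[...,1]>170)&(abs(P[...,0]-.62)<.05)&(abs(P[...,1]-.06)<.05);print('red',P[k].min(0),P[k].max(0))
s=P[(P[...,2]>.05)&(P[...,2]<.08)&(abs(P[...,0]-.42)<.05)]
for y in(-.2,-.1,-.07):
    t=s[abs(s[:,1]-y)<.006];print('rod',y,t.mean(0) if len(t) else 0)
# tray
tr=(abs(P[...,0]-.45)<.12)&(P[...,1]>.12)&(P[...,1]<.4)
for lo,hi,n in((.120,.1275,'floor'),(.1285,.136,'rim')):
    k=tr&(P[...,2]>lo)&(P[...,2]<hi);print(n,k.sum())
g=(im.min(-1)>120)&tr&(P[...,2]>.115)&(P[...,2]<.14);k=cv2.morphologyEx(g.astype(np.uint8),cv2.MORPH_CLOSE,np.ones((25,25)))
r=cv2.minAreaRect(max(cv2.findContours(k,0,2)[0],key=cv2.contourArea));b=np.array([onplane(c,*q,.124) for q in cv2.boxPoints(r)]);print('tray',b,b.mean(0))
k=tr&(P[...,2]>.132)&(P[...,2]<.146)&(abs(P[...,0]-.46)<.04)&(abs(P[...,1]-.22)<.05);print('big disc',P[k].min(0),P[k].max(0))
kn=tr&(hsv[...,1]>70)&(P[...,2]>.15);print('big knob',P[kn].mean(0))
goto([.545,.025,.14],90)
E
```

```text
time: 13.65
tcp_pos: [0.4255, -0.3433, 0.2371]
tool_rot: [2.203, 2.222, -0.001]
ft_force: [0.2, 0.1, 0.7]
grip_width: 0.0851
grip_force: 0.0
cutter knob 53 [0.548  0.0256 0.0427] 0.050221590764102375 [0.5488 0.0261 0.036 ]
disc [ 0.4992 -0.0212  0.0071] [0.5708 0.0612 0.0217]
red [0.6236 0.0181 0.0104] [0.6349 0.0308 0.0212]
rod -0.2 [ 0.4224 -0.1995  0.0683]
rod -0.1 [ 0.4215 -0.1001  0.0673]
rod -0.07 [ 0.4207 -0.0709  0.0668]
floor 4403
rim 695
tray [[0.3937 0.3937 0.124 ]
 [0.5754 0.3814 0.124 ]
 [0.5428 0.1324 0.124 ]
 [0.3622 0.1506 0.124 ]] [0.4685 0.2645 0.124 ]
big disc [0.4221 0.1707 0.1321] [0.4973 0.26   0.1451]
big knob [0.4682 0.2295 0.1705]
shift [366.3 123.6  38.8] rot [0.29 0.32 0.51]
```

The hook is back on the mat, with the rod level at z 0.067 and x ≈ 0.421. The cutter is near (0.548, 0.026). I go above it with the fingers partly closed so they clear the red decoy.

```bash
python3 -m handwheel '[{"x":30,"y":10,"z":3,"rx":0,"ry":0,"rz":0.5},{"x":75,"y":25,"z":8,"rx":0,"ry":0,"rz":1},{"x":120,"y":40,"z":13,"rx":0,"ry":0,"rz":2},{"x":165,"y":56,"z":18,"rx":0,"ry":0,"rz":3},{"x":210,"y":71,"z":22,"rx":0,"ry":0,"rz":4},{"x":255,"y":86,"z":27,"rx":0,"ry":0,"rz":5},{"x":300,"y":101,"z":32,"rx":0,"ry":0,"rz":6},{"x":340,"y":117,"z":36,"rx":0,"ry":0,"rz":6.5},{"x":360,"y":124,"z":39,"rx":0,"ry":0,"rz":6.5},{"x":366,"y":126,"z":39,"rx":0,"ry":0,"rz":6.5},{"x":366,"y":126,"z":39,"rx":0,"ry":0,"rz":6.5},{"x":366,"y":126,"z":39,"rx":0,"ry":0,"rz":6.5}]' 0.4 40
python3 - <<'E'
from h import *
np.set_printoptions(precision=4,suppress=True)
print(ctrl.get_obs()['tcp_pos'])
c,im,d=snap('wrist');save('w6.png',im);P=cloud(c,d);hsv=cv2.cvtColor(im,cv2.COLOR_RGB2HSV)
near=(np.hypot(P[...,0]-.548,P[...,1]-.026)<.04)
k=near&(P[...,2]>.024)&(P[...,2]<.06);t=P[k]
print('knob',k.sum(),t.min(0),t.max(0)); tt=t[t[:,2]>t[:,2].max()-.006];print('top',tt.mean(0))
v,u=np.argwhere(k&(hsv[...,1]>60)).mean(0);print('ray z.038',onplane(c,u,v,.038))
k=near&(P[...,2]>.008)&(P[...,2]<.02);print('foot',P[k].min(0),P[k].max(0))
T=(c[1][:3,:3]@[0,0,1]);print(c[1][:3,3])
Dt=np.load('/tmp/top.npz');ct=(Dt['K'],Dt['T'])
for u,v in((117.9,275),(204.5,280.7),(199.1,340),(110.6,335)):print('tray',onplane(ct,u,v,.132))
goto([.548,.026,.036],84)
E
```

```text
time: 14.9
tcp_pos: [0.5454, 0.0253, 0.1909]
tool_rot: [-2.335, -2.101, 0.002]
ft_force: [-0.6, 1.0, 0.0]
grip_width: 0.0511
grip_force: 0.0
[0.5454 0.0253 0.1909]
knob 1127 [0.5383 0.0143 0.0296] [0.5596 0.0358 0.0461]
top [0.5489 0.026  0.0433]
ray z.038 [0.5489 0.0255 0.038 ]
foot [0.5272 0.0033 0.0081] [0.5705 0.0468 0.0187]
[0.5531 0.0959 0.261 ]
tray [0.5363 0.3701 0.132 ]
tray [0.519  0.1599 0.132 ]
tray [0.3773 0.1705 0.132 ]
tray [0.3928 0.3812 0.132 ]
shift [  1.3   2.4 101.1] rot [-0.04  0.03 -0.08]
```

View pics/w6.png

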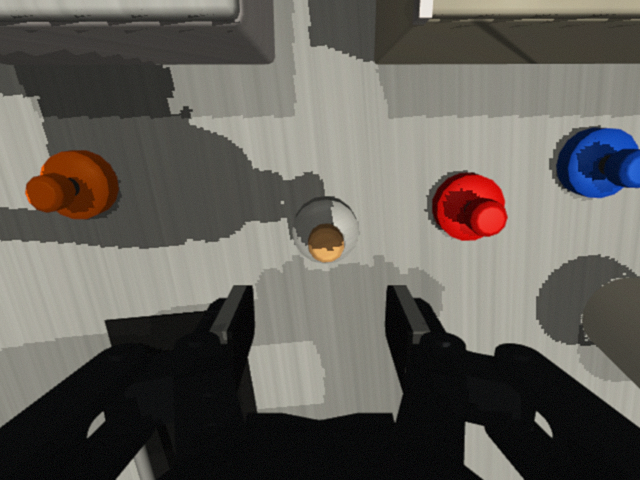

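Wrist view: the small cutter stands upright at (326,230), between the fingers and ahead of them, with the decoys well clear. Its measured axis is (0.549, 0.0255) and knob top z 0.044. I descend and grip the knob.

```bash
python3 -m handwheel '[{"x":1,"y":3.4,"z":25,"rx":0,"ry":0,"rz":0},{"x":1,"y":3.4,"z":60,"rx":0,"ry":0,"rz":0},{"x":1,"y":3.4,"z":85,"rx":0,"ry":0,"rz":0},{"x":1,"y":3.4,"z":97,"rx":0,"ry":0,"rz":0},{"x":1,"y":3.4,"z":100,"rx":0,"ry":0,"rz":0},{"x":1,"y":3.4,"z":100,"rx":0,"ry":0,"rz":0},{"x":1,"y":3.4,"z":100,"rx":0,"ry":0,"rz":0}]'
python3 -m handwheel '[{"x":0,"y":0,"z":0,"rx":0,"ry":0,"rz":0},{"x":0,"y":0,"z":0,"rx":0,"ry":0,"rz":0},{"x":0,"y":0,"z":0,"rx":0,"ry":0,"rz":0},{"x":0,"y":0,"z":0,"rx":0,"ry":0,"rz":0},{"x":0,"y":0,"z":0,"rx":0,"ry":0,"rz":0},{"x":0,"y":0,"z":0,"rx":0,"ry":0,"rz":0}]' 1 40
python3 -m handwheel '[{"x":0,"y":0,"z":-5,"rx":0,"ry":0,"rz":0},{"x":0,"y":0,"z":-20,"rx":0,"ry":0,"rz":0},{"x":0,"y":0,"z":-55,"rx":0,"ry":0,"rz":0},{"x":0,"y":0,"z":-95,"rx":0,"ry":0,"rz":0},{"x":0,"y":0,"z":-135,"rx":0,"ry":0,"rz":0},{"x":0,"y":0,"z":-170,"rx":0,"ry":0,"rz":0},{"x":0,"y":0,"z":-190,"rx":0,"ry":0,"rz":0},{"x":0,"y":0,"z":-195,"rx":0,"ry":0,"rz":0},{"x":0,"y":0,"z":-195,"rx":0,"ry":0,"rz":0},{"x":0,"y":0,"z":-195,"rx":0,"ry":0,"rz":0}]'
python3 -c "
from h import *
c,im,d=snap('side');save('s7.png',im);np.savez('/tmp/s7',im=im,d=d)
goto([.4623,.320,.232],84)"
```

```text
time: 15.65
tcp_pos: [0.5507, 0.0265, 0.0929]
tool_rot: [2.333, 2.1, 0.003]
ft_force: [0.4, -0.8, 0.1]
grip_width: 0.0514
grip_force: 0.0
time: 16.25
tcp_pos: [0.5501, 0.0269, 0.0925]
tool_rot: [2.333, 2.102, 0.002]
ft_force: [-2.3, -0.3, 6.6]
grip_width: 0.0204
grip_force: 39.1
time: 17.25
tcp_pos: [0.5484, 0.027, 0.2848]
tool_rot: [-2.333, -2.101, 0.003]
ft_force: [-0.0, 0.5, -1.0]
grip_width: 0.0201
grip_force: 39.3
shift [ 282.4 -116.2   -1.2] rot [-0.23 -0.   -0.  ]
```

```bash
python3 -m handwheel '[{"x":8,"y":-4,"z":-8,"rx":0,"ry":0,"rz":0},{"x":30,"y":-13,"z":-20,"rx":0,"ry":0,"rz":0},{"x":65,"y":-28,"z":-25,"rx":0,"ry":0,"rz":0},{"x":105,"y":-44,"z":-25,"rx":0,"ry":0,"rz":0},{"x":145,"y":-60,"z":-25,"rx":0,"ry":0,"rz":0},{"x":185,"y":-77,"z":-25,"rx":0,"ry":0,"rz":0},{"x":225,"y":-93,"z":-25,"rx":0,"ry":0,"rz":0},{"x":258,"y":-106,"z":-25,"rx":0,"ry":0,"rz":0},{"x":275,"y":-113,"z":-25,"rx":0,"ry":0,"rz":0},{"x":282,"y":-116,"z":-25,"rx":0,"ry":0,"rz":0},{"x":282,"y":-116,"z":-20,"rx":0,"ry":0,"rz":0},{"x":282,"y":-116,"z":-20,"rx":0,"ry":0,"rz":0},{"x":282,"y":-116,"z":-20,"rx":0,"ry":0,"rz":0}]'
python3 - <<'E'
from h import *
np.set_printoptions(precision=4,suppress=True)
o=ctrl.get_obs();print(o['tcp_pos'])
c,im,d=snap('side');save('s8.png',im[150:480,60:500]);P=cloud(c,d)
x,y,z=o['tcp_pos']
k=(np.hypot(P[...,0]-x,P[...,1]-y)<.035)&(P[...,2]>.17)&(P[...,2]<z-.07)
print('below grip',k.sum(),P[k].min(0),P[k].max(0))
for h in np.arange(.15,.26,.005):
    q=P[(np.hypot(P[...,0]-x,P[...,1]-y)<.045)&(abs(P[...,2]-h)<.0025)]
    if len(q):print(round(h,3),len(q),q.min(0)[:2],q.max(0)[:2])
c,im,d=snap('wrist');P=cloud(c,d);k=(P[...,2]>.11)&(P[...,2]<.132)&(abs(P[...,0]-.46)<.06)&(P[...,1]>.3)&(P[...,1]<.37);print('floor z',np.median(P[k][:,2]),k.sum())
E
```

```text
time: 18.6
tcp_pos: [0.4637, 0.3183, 0.3058]
tool_rot: [-2.336, -2.1, 0.002]
ft_force: [0.1, -0.5, -1.3]
grip_width: 0.0198
grip_force: 39.3
[0.4637 0.3183 0.3058]
below grip 648 [0.4403 0.2935 0.2146] [0.4831 0.3377 0.2355]
0.215 52 [0.4417 0.3057] [0.4746 0.3374]
0.22 110 [0.4403 0.3033] [0.4737 0.3377]
0.225 120 [0.4407 0.2935] [0.4767 0.3377]
0.23 342 [0.4414 0.2963] [0.4831 0.3375]
0.235 38 [0.4404 0.3111] [0.4769 0.3318]
0.24 51 [0.4427 0.3176] [0.4822 0.3317]
0.245 97 [0.4399 0.314 ] [0.4818 0.3318]
0.25 89 [0.4395 0.314 ] [0.4823 0.3321]
0.255 118 [0.4395 0.3138] [0.4893 0.3324]
0.26 106 [0.4397 0.3125] [0.4825 0.3324]
floor z 0.12410150162749992 18414
```

View pics/s8.png

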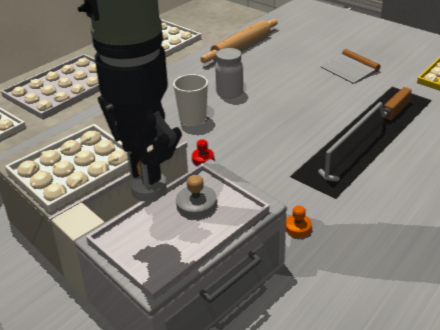

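Side view: the cutter hangs level in the fingers at (150,190), above the free end of the tray. The hook stands on its mat. The underside is at z ≈ 0.214 and the tray floor at 0.124, so I lower about 89 mm.

```bash
python3 -m handwheel '[{"x":0,"y":0,"z":8,"rx":0,"ry":0,"rz":0},{"x":0,"y":0,"z":28,"rx":0,"ry":0,"rz":0},{"x":0,"y":0,"z":50,"rx":0,"ry":0,"rz":0},{"x":0,"y":0,"z":68,"rx":0,"ry":0,"rz":0},{"x":0,"y":0,"z":79,"rx":0,"ry":0,"rz":0},{"x":0,"y":0,"z":84,"rx":0,"ry":0,"rz":0},{"x":0,"y":0,"z":86,"rx":0,"ry":0,"rz":0},{"x":0,"y":0,"z":87,"rx":0,"ry":0,"rz":0},{"x":0,"y":0,"z":87,"rx":0,"ry":0,"rz":0}]'
python3 -m handwheel '[{"x":0,"y":0,"z":1,"rx":0,"ry":0,"rz":0},{"x":0,"y":0,"z":1,"rx":0,"ry":0,"rz":0},{"x":0,"y":0,"z":1,"rx":0,"ry":0,"rz":0}]'
```

```text
time: 19.6
tcp_pos: [0.4641, 0.3197, 0.2202]
tool_rot: [2.334, 2.102, 0.003]
ft_force: [-0.1, -0.2, -0.2]
grip_width: 0.0199
grip_force: 39.3
time: 19.9
tcp_pos: [0.4637, 0.3196, 0.2187]
tool_rot: [2.334, 2.102, 0.001]
ft_force: [-0.5, -0.3, -1.9]
grip_width: 0.02
grip_force: 39.3
```

```bash
python3 -m handwheel '[{"x":0,"y":0,"z":1,"rx":0,"ry":0,"rz":0},{"x":0,"y":0,"z":1,"rx":0,"ry":0,"rz":0},{"x":0,"y":0,"z":1,"rx":0,"ry":0,"rz":0}]'
python3 -m handwheel '[{"x":0,"y":0,"z":0.7,"rx":0,"ry":0,"rz":0},{"x":0,"y":0,"z":0.7,"rx":0,"ry":0,"rz":0},{"x":0,"y":0,"z":0.7,"rx":0,"ry":0,"rz":0}]'
```

```text
time: 20.2
tcp_pos: [0.4635, 0.3195, 0.2173]
tool_rot: [-2.335, -2.102, 0.0]
ft_force: [0.7, 0.2, -1.2]
grip_width: 0.0198
grip_force: 39.3
time: 20.5
tcp_pos: [0.4636, 0.3195, 0.2168]
tool_rot: [2.335, 2.102, 0.0]
ft_force: [0.8, -0.3, -0.9]
grip_width: 0.0198
grip_force: 39.3
```

```bash
python3 -m handwheel '[{"x":0,"y":0,"z":0.8,"rx":0,"ry":0,"rz":0},{"x":0,"y":0,"z":0.8,"rx":0,"ry":0,"rz":0},{"x":0,"y":0,"z":0.8,"rx":0,"ry":0,"rz":0}]'
```

```text
time: 20.8
tcp_pos: [0.4636, 0.3196, 0.2166]
tool_rot: [-2.335, -2.102, -0.001]
ft_force: [-2.3, -0.7, 4.1]
grip_width: 0.0203
grip_force: 39.8
```

Contact is felt. I open only to closure 0.4, rise and check.

```bash
python3 -m handwheel '[{"x":0,"y":0,"z":0,"rx":0,"ry":0,"rz":0},{"x":0,"y":0,"z":0,"rx":0,"ry":0,"rz":0},{"x":0,"y":0,"z":0,"rx":0,"ry":0,"rz":0},{"x":0,"y":0,"z":0,"rx":0,"ry":0,"rz":0},{"x":0,"y":0,"z":-8,"rx":0,"ry":0,"rz":0},{"x":0,"y":0,"z":-30,"rx":0,"ry":0,"rz":0},{"x":0,"y":0,"z":-70,"rx":0,"ry":0,"rz":0},{"x":-40,"y":0,"z":-110,"rx":0,"ry":0,"rz":0},{"x":-80,"y":0,"z":-130,"rx":0,"ry":0,"rz":0},{"x":-120,"y":0,"z":-130,"rx":0,"ry":0,"rz":0},{"x":-160,"y":0,"z":-130,"rx":0,"ry":0,"rz":0},{"x":-200,"y":0,"z":-130,"rx":0,"ry":0,"rz":0},{"x":-225,"y":0,"z":-130,"rx":0,"ry":0,"rz":0},{"x":-230,"y":0,"z":-130,"rx":0,"ry":0,"rz":0},{"x":-230,"y":0,"z":-130,"rx":0,"ry":0,"rz":0}]' 0.4 40
python3 - <<'E'
from h import *
np.set_printoptions(precision=4,suppress=True)
a=snap('side');c,im,d=snap('top');P=cloud(c,d)
save('f.png',cv2.resize(np.hstack([a[1][150:480,60:500],cv2.resize(im[170:350,80:460],(697,330))]),(800,232),interpolation=cv2.INTER_AREA))
k=(np.hypot(P[...,0]-.464,P[...,1]-.32)<.04)&(P[...,2]>.133);print('cutter',P[k].min(0),P[k].max(0))
Lc=np.array([.4564,.2704]);v=P[k].mean(0)[:2]-Lc;print('in tray x,y',v@[.9946,-.104],v@[.104,.9946])
s=P[(P[...,2]>.05)&(P[...,2]<.08)&(abs(P[...,0]-.42)<.05)]
for y in(-.2,-.1):
    t=s[abs(s[:,1]-y)<.006];print('rod',y,t.mean(0))
E
```

```text
time: 22.3
tcp_pos: [0.4397, 0.0903, 0.3465]
tool_rot: [2.336, 2.1, 0.002]
ft_force: [0.8, 0.4, -0.4]
grip_width: 0.0509
grip_force: 0.0
cutter [0.4414 0.2972 0.133 ] [0.4841 0.34   0.1723]
in tray x,y 0.0011188937602447343 0.04554655921074414
rod -0.2 [ 0.4224 -0.1996  0.0679]
rod -0.1 [ 0.4216 -0.1001  0.0682]
```

View pics/f.png

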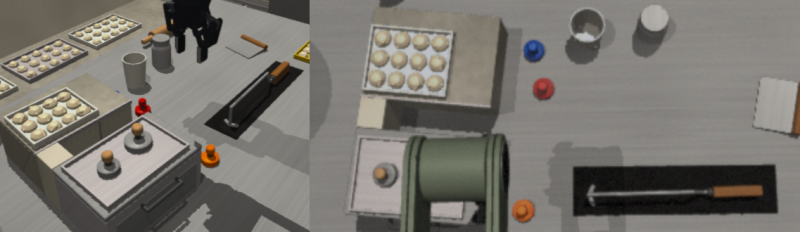

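The small cutter stands upright in the tray, at (108,160) on the left and (383,175) on the right. The hook lies on its mat and nothing else has moved. I hand in.

```bash
python3 -c "
from workcell import ctrl
print(ctrl.sign_off())"
```

```text
the job is handed in; nothing more can be done
None
```

I drew the small cutter out of the gap with the hook and set it down upright in the tray, put the hook back on its mat, and handed the job in at about 22 s; the sign-off returned no verdict.

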